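# Stack three steel blanks in a drill jig and clamp the pack

### The arm

A 6-joint arm with a two-finger parallel gripper is mounted at the origin on the work surface. World frame = base frame: x ahead of the robot, y to its left, z up, the work surface at z = 0. Lengths are in m, angles in rad, forces in N, time in s.
With the tool pointing down it reaches from about 0.275 to 0.75 m from the base axis. Payload 10.2 kg.
Tool frame: the origin (TCP) lies midway between the tips of the shut fingers; the grasp point (between the pads) lies 19 mm behind it (env.hold_point_z is the distance from the TCP to the grasp point, in m); z points along the fingers, y is the line along which they close (so a half turn about z gives the same grasp; the last joint's range is limited). The gripper opens to 85 mm and grips with 20 to 120 N. Pads are 22 mm wide; open, the fingers measure 114 mm over their backs; the gripper's body (76 mm by 85 mm) begins 54 mm behind the grasp point. The pads swing forward as they close: fully open they stand 13 mm farther back than shut.
Start: joints at [1.12, 0.313, 1.498, -0, 1.331, -0.223], TCP at [0.119, 0.511, 0.192] pointing down, gripper open.
Joint ranges: [-2.94, 2.94], [-0.97, 2.17], [0.19, 2.56], [-1.23, 4.37], [0.02, 3.11], [-2.88, 2.88]. Speed limits (rad/s): [2.39, 2.39, 3.01, 3.14, 3.14, 3.14].

### API

Orientations are given as a unit quaternion [x, y, z, w].
In Python, from bench import env, kinematics, monitor, eyes, job gives the robot as it stands. The module is installed in compiled form; this text tells all that it offers. Calls block until the motion is done:
- env.reach(position, orientation): joint-space move of the TCP to a pose.
- env.movel(position, velocity=0.15, frame=None, guard=None): straight line of the TCP; frame=None keeps the orientation; velocity is the mean speed in m/s. With guard (N) it stops when the force on the tool has changed by that much, and returns True; else False.
- env.set_joints(angles): joint-space move.
- env.release() and env.close_gripper(effort=None): open the fingers fully, or close them until they stop; effort is the grip in N (None keeps the last).
- env.hold(seconds).
- kinematics.ik(position, orientation): joint angles nearest the present ones, or None.
- monitor.sense(): the state.
- eyes.grab_frame(name): name is "scene" or "top" or "wrist"; returns a dict with "frame" (384x512x3 uint8, red, green, blue), "mtx" (3x3 intrinsics, pixels), "k1" (the pictures are not rectified: a ray, as slopes to the right and down, at radius r is drawn at 1 + k1 r^2 times it, then the intrinsics apply), "view" (4x4, takes a point from world to camera coordinates). Camera axes: x right, y down, z forward; pixel columns grow to the right and rows downward; lengths in m; the calibration is good to about 2 mm. A picture is of the moment at which its call begins. There is no depth.
A pose or a line that the arm cannot do raises env.MotionError and nothing moves.
- job.hand_in(): hands the job in; it is judged then, once.
The state is a dict: "clock": time; "joints": joint angles; "qvel": joint speeds; "joint_efforts": joint torques, N m; "position": TCP position; "ee_rot": TCP orientation; "contact_force": force on the tool from outside, world axes, zero at the start; "ft_torque": the same for the moment, N m; "finger_gap": opening from 0.0 (shut) to 1.0 (fully open); "gripper_force": force on a finger pad.
Only numpy, scipy, OpenCV 4.12 (cv2) and the standard library are available. Lean on these libraries where they do the work, as an engineer would, in place of code of your own. Each camera call takes 0.05 s, during which the arm holds its last target. There are 200 camera calls.

### The job

Make up the pack for drilling: lay the loose plain blank from the bench on the blank that is already in the jig, then the marked-out blank from the vise on top, marks up, so that all three lie flat and square against the locating pins with their edges flush. Then press the toggle clamp's handle down until it snaps over and holds the pack. Leave everything else on the bench where it is.

Things in the scene. Friction and masses are not known exactly. Their poses are not given: they have to be found in the camera images.
- jig: Drill jig, fixed to the bench: aluminium base plate 110 mm (its x) by 240 mm (its y), 12 mm thick. Origin: centre of the base's underside; z up. The nest for the blanks is towards its -y end, bounded by pins at its +x side and -y end and open at -x; the toggle clamp stands towards the +y end, its flange, side plates and pivots reaching up to 97 mm above the bench.
- nest (a point): Centre of the nest, at jig (0, -70) mm on the top face of the jig's base, 12 mm above the bench. The centre of the first blank's underside belongs here, its long sides along the jig's y; a blank centred here stands 1 mm off the pins.
- side_pins (a point): Midway between the tops of the two side pins, on the nest's +x side; pins 50 mm apart along the jig's y, so 40 mm clear between them: a finger goes down there. All pins are 10 mm across, bullet-nosed, and rise 34 mm above the jig's base (straight for 26 mm, then tapering).
- end_pin (a point): Top of the single pin at the middle of the nest's -y end, 10 mm across, 34 mm above the jig's base. It leaves no room for a finger at that end of a blank.
- handle_press (a point): Point on the upper face of the clamp handle's black grip, 70 mm out from the pivot, where to press. The grip is 24 mm wide, 14 mm thick and reaches from 33 to 95 mm out. Pivot at jig (0, 63.5, 84.6) mm, axis along the jig's x; the handle points along the jig's +y, 57 degrees above level when the clamp is open, 4 degrees when shut.
- clamp_handle (a joint): Handle angle in rad: 0 = up, clamp open (as found); grows as the handle is pressed down; 0.92 = fully down on its stop. A spring pushes it back up (about 3 to 8 N to press at handle_press) as far as the dead centre at 0.85; beyond that it snaps down on its stop and holds by itself.
- clamp_arm: The clamp's arm, a steel U-bar linked to the handle and turning about jig (0, 25, 60) mm (its origin). Open, it stands nearly upright, up to 170 mm above the bench, its spindle pointing towards the nest but 65 mm clear of the nest's centre; shut, it lies level along the jig's -y with the spindle, 95 mm out, over the nest's centre.
- clamp_tip: The sprung rubber foot on the end of the clamp's spindle, 16 mm across. Origin: centre of its face. With the clamp shut it presses on the middle of the top blank with about 5 N, if all three blanks are in place.
- vise: Drill-press vise, fixed: base 200 mm (its x) by 90 mm (its y), ears 130 mm; jaws 84 mm wide, tops 54 mm above the bench. Origin: on the bench under the middle of the jaw gap. Jaw faces at x = -25.5 and 25.5 mm; gap open at both ends (+y, -y), bed 22 mm above the bench. Screw and tommy bar reach x = -145 mm, towards the robot. The blank lies on two parallels, 8 mm wide, 60 mm long, along the jaws.
- blank_first: Plain steel blank 44 mm (its x) by 64 mm (its y) by 8 mm, 0.18 kg, already lying in the jig's nest. Origin: centre of its underside.
- blank_plain: Plain steel blank of the same size, 44 by 64 by 8 mm, lying flat on the open bench between the jig and the vise; the bench there is otherwise clear, with room to put a blank down. Origin: centre of its underside; long side along its y.
- blank_marked: Steel blank, same size, scribed cross lines and two punched centres on its top (+z). Starts between the vise jaws, underside 40 mm above the bench, top 6 mm below the jaw tops, long sides (along its y) 2 to 5 mm from the jaws: it can be taken only by its ends, so must be put down on the bench and taken again by its long sides to go between the pins. Origin: centre of its underside.
- drill_chuck: Bystander: drill chuck standing upright, 46 mm across, 70 mm tall. Origin: centre of its underside.
- stone: Bystander: round carved stone with holes, 80 mm across, 40 mm tall. Origin: centre of its underside.
- offcut: Bystander: flat steel offcut 30 by 115 (its y) by 5 mm, longer, narrower and thinner than the blanks. Origin: centre of its underside.
- try_square: Bystander: try square, wooden stock 70 mm (along x) and steel blade 100 mm (along y), 16 mm tall. Origin: under the middle of the stock.
- hammer: Bystander: hammer 260 mm long lying on the bench. Origin: underneath it, at mid length; handle towards its -x.
- tin_lid: Bystander: round shallow tin lid 84 mm across, 18 mm tall. Origin: centre of its underside.
Things that resemble listed ones, but are neither listed nor needed, are in the scene too. What is shaped like the blank_first but yellow is not meant.

How it is judged:
By the outcome, as a careful person would: the job done as asked, in the order asked, and still so for the second after the job is handed in, with the robot touching nothing.
It also fails if it takes over 72 s, if anything falls off the work surface, if the arm or the gripper's body presses on something with over 40 N, if the wrist force passes 120 N, or if a joint passes its speed limit or range.

## Working session

There is one attempt and no reset: what is moved stays moved. The work goes in short steps, each a Python script; the robot and the scene stay as the last script left them, time stands still between calls to the robot, and variables do not carry over. Pictures are saved under pics/ and viewed, at most 10 in all, crops included, and the job is handed in when it is done.

```bash
mkdir -p pics; python3 - <<'E'
from bench import env, kinematics, monitor, eyes, job
import cv2,pickle
d={n:eyes.grab_frame(n) for n in("top","scene","wrist")}
pickle.dump(d,open("f0.pkl","wb"))
for n in d:
    cv2.imwrite(f"pics/{n}0.png",cv2.resize(d[n]["frame"][:,:,::-1],(800,600),interpolation=cv2.INTER_CUBIC))
    print(n,d[n]["mtx"].round(1).tolist(),d[n]["k1"],d[n]["view"].round(3).tolist())
s=monitor.sense();print(s["clock"],s["ee_rot"],env.hold_point_z)
E
```

```text
top [[414.1, 0.0, 260.9], [0.0, 414.1, 193.1], [0.0, 0.0, 1.0]] 0.0007041412185736181 [[0.026, -1.0, -0.003, 0.039], [-0.983, -0.025, -0.181, 0.57], [0.18, 0.008, -0.984, 1.447], [0.0, 0.0, 0.0, 1.0]]
scene [[358.1, 0.0, 260.2], [0.0, 358.1, 196.3], [0.0, 0.0, 1.0]] -0.07204170183117468 [[0.657, 0.754, -0.009, -0.386], [0.385, -0.346, -0.855, -0.081], [-0.648, 0.559, -0.518, 1.513], [0.0, 0.0, 0.0, 1.0]]
wrist [[280.6, 0.0, 253.2], [0.0, 280.6, 186.9], [0.0, 0.0, 1.0]] 0.01727551275339199 [[0.227, 0.974, -0.002, -0.524], [0.927, -0.215, 0.308, -0.04], [0.3, -0.072, -0.951, 0.381], [0.0, 0.0, 0.0, 1.0]]
0.15 [ 1.13647810e-01  9.93520988e-01 -4.39334468e-04 -1.68256371e-04] 0.0187
```

View pics/top0.png

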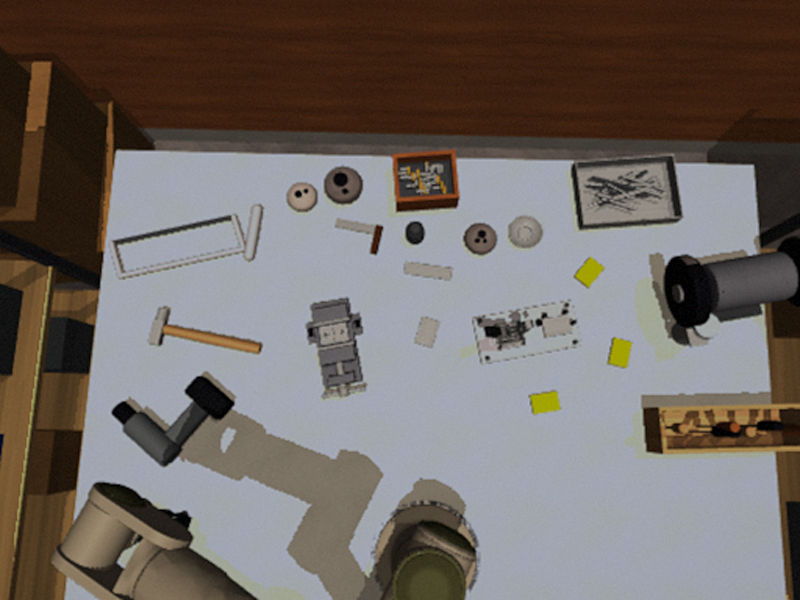

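View pics/scene0.png

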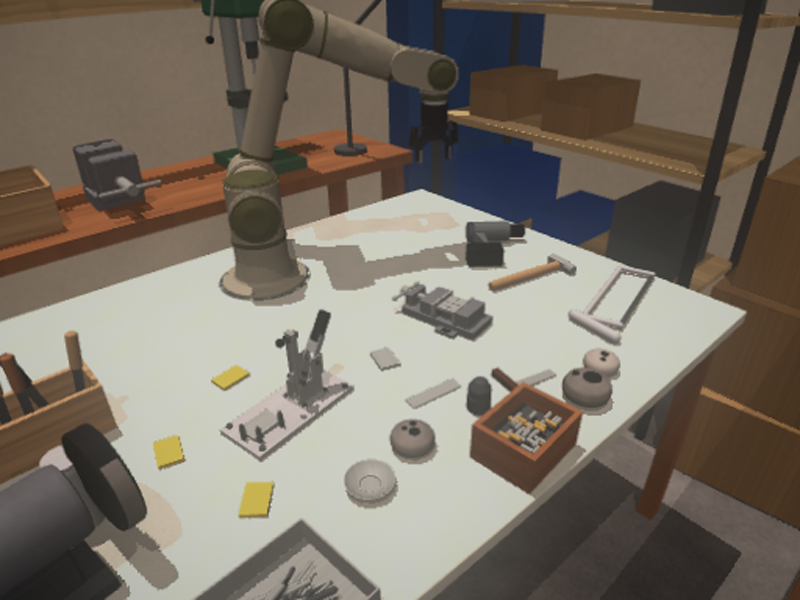

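Top view (800×600): jig at about (525,332), with the nest on its right (world −y) and the pins along its top side (world +x). The vise jaw gap is at (335,330). There are two grey flat candidates: (427,332) is a 44×64-like rectangle between jig and vise, so it is blank_plain. (428,270) is long and narrow, so it is the offcut. The yellow plates are decoys. Next I'll take wrist close-ups.

```bash
cat > h.py <<'E'
from bench import env, kinematics, monitor, eyes, job
import cv2,pickle,numpy as np
from scipy.spatial.transform import Rotation as R
def ray(f,px,z):
    """pixels (512 scale) -> world xy points on plane z"""
    px=np.array(px,float).reshape(-1,1,2)
    n=cv2.undistortPoints(px,f["mtx"],np.array([f["k1"],0,0,0.])).reshape(-1,2)
    V=np.array(f["view"]);c=-V[:3,:3].T@V[:3,3]
    d=np.c_[n,np.ones(len(n))]@V[:3,:3]
    return (c+d*((z-c[2])/d[:,2])[:,None])[:,:2]
def proj(f,P):
    V=np.array(f["view"]);p=np.atleast_2d(P).astype(float)
    return cv2.projectPoints(p,cv2.Rodrigues(V[:3,:3])[0],V[:3,3],f["mtx"],np.array([f["k1"],0,0,0.]))[0].reshape(-1,2)
def down(a):
    """tool z down, tool y along world direction angle a"""
    y=np.array([np.cos(a),np.sin(a),0]);z=np.array([0,0,-1.]);x=np.cross(y,z)
    return R.from_matrix(np.c_[x,y,z]).as_quat()
def st():
    s=monitor.sense();print("t%.1f"%s["clock"],np.round(s["position"],4),np.round(s["contact_force"],1),"gap %.3f gf %.1f"%(s["finger_gap"],s["gripper_force"]),flush=True);return s
def snap(n,save):
    f=eyes.grab_frame(n);pickle.dump(f,open(save+".pkl","wb"));cv2.imwrite(f"pics/{save}.png",cv2.resize(f["frame"][:,:,::-1],(800,600),interpolation=cv2.INTER_CUBIC));return f
E
python3 - <<'E'
from h import *
d=pickle.load(open("f0.pkl","rb"));f=d["top"];k=512/800
print("jig",ray(f,np.array([(473,305),(570,300),(580,347),(482,362),(525,332)])*k,.012).round(3).tolist())
print("blank",ray(f,np.array([(427,332),(420,318),(440,320),(434,347),(415,344)])*k,.008).round(3).tolist())
print("vise",ray(f,np.array([(335,330),(362,392)])*k,.05).round(3).tolist())
w=d["wrist"];V=w["view"];s=monitor.sense();Rt=R.from_quat(s["ee_rot"]).as_matrix()
print("cam in tool",(Rt.T@(-V[:3,:3].T@V[:3,3]-s["position"])).round(4), (Rt.T@V[:3,:3].T).round(3).tolist())
E
```

```text
jig [[0.572, -0.102], [0.59, -0.332], [0.478, -0.353], [0.437, -0.124], [0.51, -0.224]]
blank [[0.505, 0.006], [0.538, 0.024], [0.534, -0.024], [0.47, -0.011], [0.476, 0.034]]
vise [[0.498, 0.219], [0.359, 0.152]]
cam in tool [ 0.0795  0.0003 -0.1818] [[-0.001, -0.951, -0.308], [1.0, -0.0, -0.002], [0.001, -0.308, 0.951]]
```

```bash
python3 - <<'E'
from h import *
for n,p,a0 in [("blank",(.505,.006,.15),1.4),("vise",(.498,.219,.15),1.7),("jig",(.53,-.297,.15),.13)]:
    for k in (0,np.pi): print(n,k,kinematics.ik(p,down(a0+k)))
st()
env.reach((.505,.009,.15),down(1.4-np.pi)); f=snap("wrist","wb");st()
env.reach((.50,.219,.17),down(1.7-np.pi)); f=snap("wrist","wv");st()
E
```

```text
blank 0 [-2.20485575e-01  3.07165368e-01  1.62092000e+00 -4.44089210e-16
  1.21350728e+00 -1.62048558e+00]
blank 3.141592653589793 [-2.20485575e-01  3.07165368e-01  1.62092000e+00 -4.44089210e-16
  1.21350728e+00  1.52110708e+00]
vise 0 [ 1.98865987e-01  3.90030933e-01  1.50371769e+00 -4.44089210e-16
  1.24784403e+00 -1.50113401e+00]
vise 3.141592653589793 [ 1.98865987e-01  3.90030933e-01  1.50371769e+00 -4.44089210e-16
  1.24784403e+00  1.64045864e+00]
jig 0 [-7.03391017e-01  5.27489295e-01  1.29413604e+00 -4.44089210e-16
  1.31996731e+00 -8.33391017e-01]
jig 3.141592653589793 [-7.03391017e-01  5.27489295e-01  1.29413604e+00 -4.44089210e-16
  1.31996731e+00  2.30820164e+00]
t0.1 [0.1185 0.5112 0.1921] [0.7 0.4 0.6] gap 1.002 gf 0.0
t2.5 [0.505  0.0096 0.1501] [ 1.  -0.1  0.4] gap 1.001 gf 0.0
t3.4 [0.5003 0.2177 0.1698] [ 0.5  0.6 -0.1] gap 1.001 gf 0.0
```

```bash
python3 - <<'E'
from h import *
env.reach((.53,-.32,.17),down(.13-np.pi));env.hold(.2);f=snap("wrist","wj");st()
a=[cv2.imread(f"pics/{n}.png")[60:560,100:700] for n in("wb","wv","wj")]
cv2.imwrite("pics/m1.png",cv2.resize(np.hstack(a[:2]),(800,333),interpolation=cv2.INTER_AREA))
E
```

```text
t5.6 [ 0.5302 -0.3195  0.1701] [-1.  -0.7  0.1] gap 0.998 gf 0.0
```

View pics/m1.png

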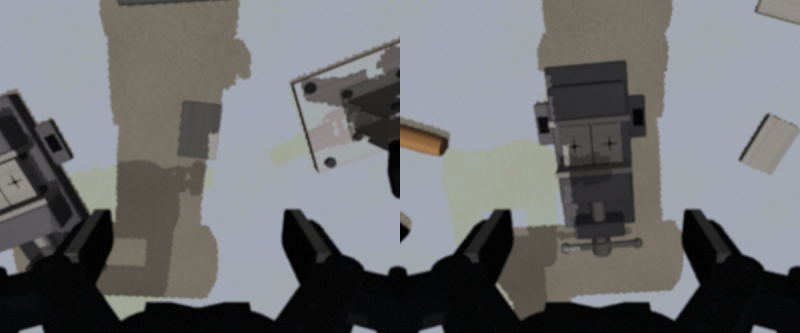

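View pics/wj.png

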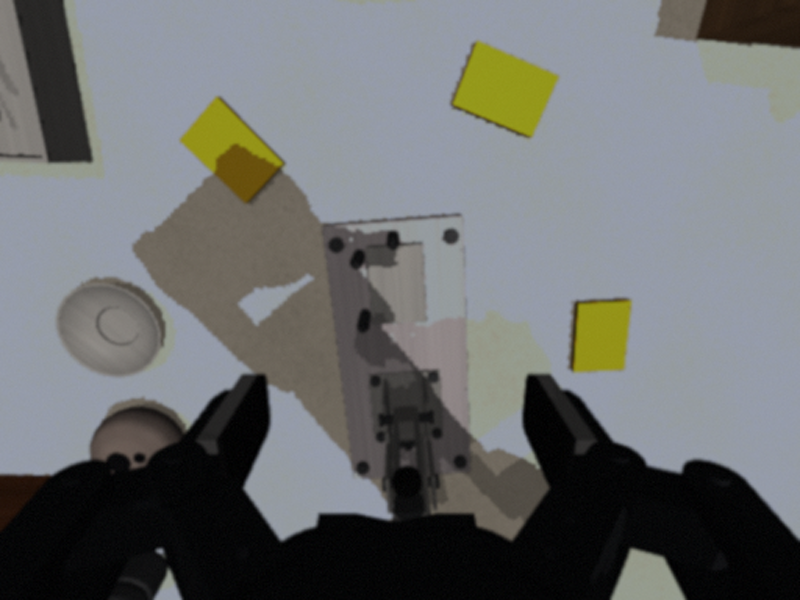

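wb (left half): the plain blank is a grey 44×64 rectangle at m1 (200,130). wv (right half): the marked blank, with cross lines, sits between the jaws at m1 (592,148), and the plain blank shows again at (768,143). wj: the nest blank is at (398,282), the side pins at (358,258) and (364,320), and the end pin at (392,240). I'll zoom in to pick corners.

```bash
python3 - <<'E'
from h import *
def crop(n,x,y,w,h,k):
    f=pickle.load(open(n+".pkl","rb"))["frame"][y:y+h,x:x+w,::-1].astype(float)
    f=np.clip((f/255)**.7*255*1.1,0,255).astype(np.uint8)
    o=cv2.resize(f,None,fx=k,fy=k,interpolation=cv2.INTER_CUBIC)
    for i in range(0,w,10): cv2.line(o,(i*k+k//2,0),(i*k+k//2,6 if i%50 else 14),(0,0,255),1);
    for i in range(0,h,10): cv2.line(o,(0,i*k+k//2),(6 if i%50 else 14,i*k+k//2),(0,0,255),1)
    return o
cv2.imwrite("pics/cj.png",crop("wj",200,130,130,98,6))
cv2.imwrite("pics/cbv.png",np.hstack([crop("wb",225,120,60,85,6),crop("wv",220,90,70,85,6)]))
E
```

```text
(no output)
```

View pics/cj.png

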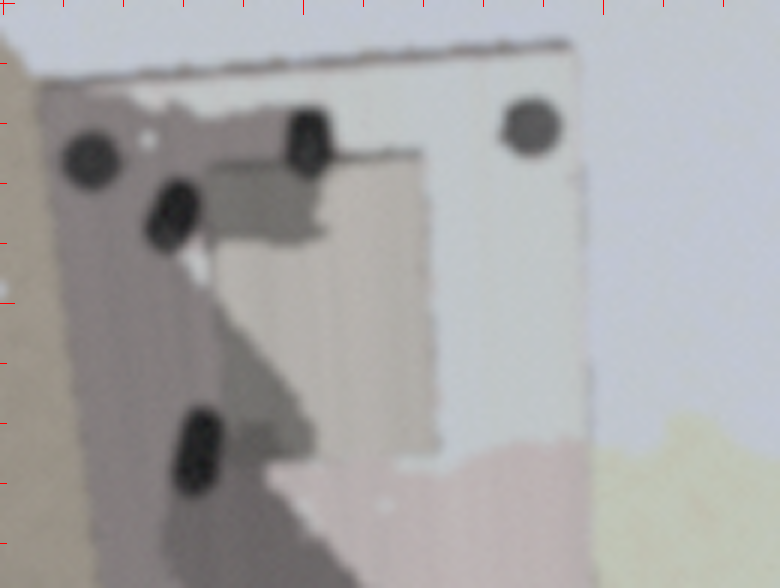

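View pics/cbv.png

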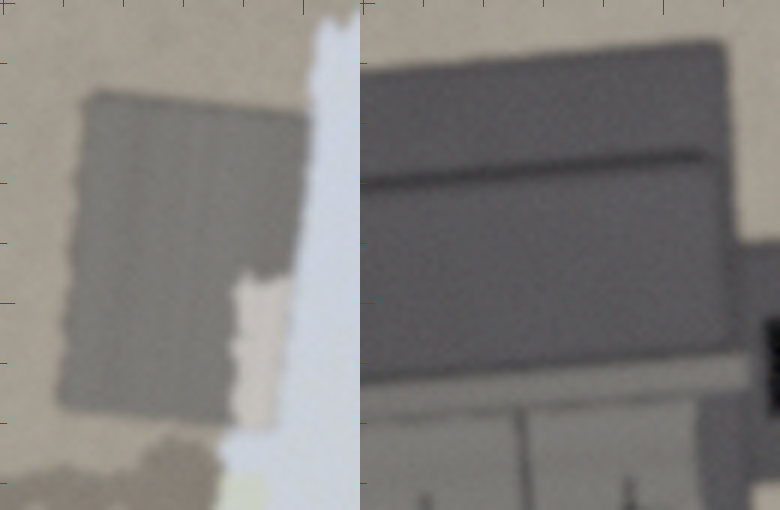

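cj: jig end corners at crop (42,88) and (578,50). Pin bases are at about (180,195), (205,422) and (310,122), and the first blank's outer edge runs (423,157)–(438,457). cbv: plain blank corners are (88,95), (308,117), (275,430) and (58,405). My vise crop was too high, so I'll redo it and fit poses.

```bash
cat >> h.py <<'E'
def fit(local,world):
    """rigid 2D fit -> centre, angle, residuals(mm)"""
    local=np.array(local,float);world=np.array(world,float)
    lc,wc=local.mean(0),world.mean(0);A=(local-lc).T@(world-wc)
    a=np.arctan2(A[0,1]-A[1,0],A[0,0]+A[1,1]);M=np.array([[np.cos(a),-np.sin(a)],[np.sin(a),np.cos(a)]])
    t=wc-M@lc;return t,a,((local@M.T+t-world)*1e3).round(1)
def un(p,x,y,k=6): return (np.array(p,float)+.5)/k-.5+np.array([x,y])
E
python3 - <<'E'
from h import *
j=pickle.load(open("wj.pkl","rb"));b=pickle.load(open("wb.pkl","rb"))
c=ray(j,un([(42,88),(578,50)],200,130),.012)
pb=ray(j,un([(180,195),(205,422),(310,122)],200,130),.014)
pt=ray(j,un([(167,240),(193,480),(312,160)],200,130),.044)
pins=[(.028,-.095),(.028,-.045),(0,-.108)]
for w in (pb,pt): print("pins",fit(pins,w))
print("corners",fit([(.055,-.12),(-.055,-.12)],c))
t,a,r=fit(pins*2+[(.055,-.12),(-.055,-.12)],np.r_[pb,pt,c]);print("all",t,a,r.tolist())
M=np.array([[np.cos(a),-np.sin(a)],[np.sin(a),np.cos(a)]]);print("nest",t+M@[0,-.07])
fb=ray(j,un([(205,168),(423,157),(438,457)],200,130),.020)
print("first",fit([(.022,-.032),(-.022,-.032),(-.022,.032)],fb), "in jig",((fb-t)@M*1e3).round(1).tolist())
w=ray(b,un([(88,95),(308,117),(275,430),(58,405)],225,120),.008)
print("plain",w.round(4).tolist(),fit([(-.022,.032),(.022,.032),(.022,-.032),(-.022,-.032)],w))
x,y,wd,h=195,140,100,85
f=pickle.load(open("wv.pkl","rb"))["frame"][y:y+h,x:x+wd,::-1].astype(float)
f=np.clip((f/255)**.6*280,0,255).astype(np.uint8)
cv2.imwrite("pics/cv.png",cv2.resize(f,None,fx=6,fy=6,interpolation=cv2.INTER_CUBIC))
E
```

```text
pins (array([ 0.51180779, -0.23036543]), np.float64(0.21207680158895797), array([[ 0.1, -0. ],
       [ 0. ,  0.2],
       [-0.1, -0.2]]))
pins (array([ 0.51246275, -0.22847588]), np.float64(0.20045859709794248), array([[-0.1, -0.5],
       [-0. ,  0.6],
       [ 0.1, -0.1]]))
corners (array([ 0.5121808 , -0.22840705]), np.float64(0.20111711688626374), array([[ 0.9,  0.2],
       [-0.9, -0.2]]))
all [ 0.51248658 -0.22901556] 0.20063369071100864 [[-0.3, 0.8], [0.3, 1.1], [-0.6, 0.9], [-0.1, -1.1], [0.0, 0.1], [0.2, -0.7], [1.1, -0.5], [-0.6, -0.8]]
nest [ 0.52643691 -0.29761139]
first (array([ 0.52670857, -0.29721278]), np.float64(0.18925128841111966), array([[-0.1,  0.4],
       [-0.3,  0. ],
       [ 0.4, -0.4]])) in jig [[22.0, -102.3], [-21.7, -101.5], [-21.6, -37.0]]
plain [[0.5429, 0.0193], [0.5317, -0.0214], [0.4702, -0.0057], [0.4829, 0.0368]] (array([0.50690752, 0.00725388]), np.float64(-1.8418714388676714), array([[ 0.7,  0.6],
       [ 0.2, -1.1],
       [ 0. ,  0.3],
       [-0.9,  0.3]]))
```

View pics/cv.png

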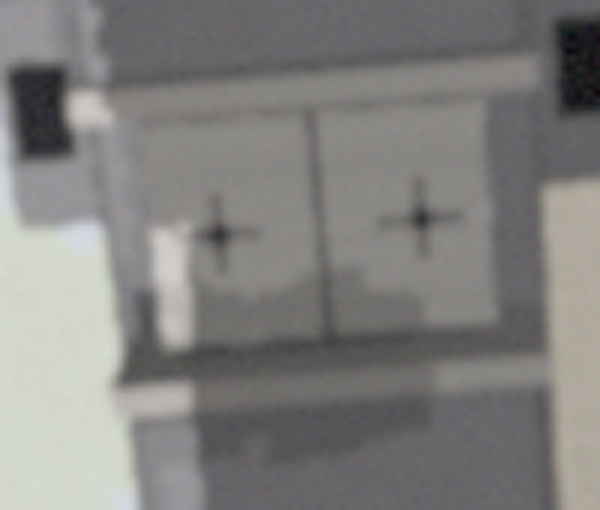

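cv: the marked blank's punched centres are at crop (217,236) and (420,218), with midline (312,110)–(328,340). The marks face up and it sits clear of the jaws. First I'll pick up the plain blank, lay it on the first, then square both against the pins.

```bash
cat >> h.py <<'E'
JT=np.array([.51249,-.22902]);JA=.201
JM=np.array([[np.cos(JA),-np.sin(JA)],[np.sin(JA),np.cos(JA)]])
def jp(x,y,z): return np.r_[JT+JM@[x,y],z]   # jig mm frame -> world (m)
JQ=down(JA-np.pi)
def square(z,n):
    """grip the stack by its long sides at TCP height z, push on side pins then end pin"""
    env.release();p=monitor.sense()["position"]
    env.movel([p[0],p[1],z],.06);st();env.close_gripper(40);st()
    p=np.array(monitor.sense()["position"])
    print("x hit",env.movel(p+np.r_[JM@[.006,0],0],.015,guard=12));s=st();p=np.array(s["position"])
    print(" moved",((p[:2]-JT)@JM*1e3).round(2))
    print("y hit",env.movel(p+np.r_[JM@[0,-.006],0],.015,guard=20));s=st()
    print(" moved",((s["position"][:2]-JT)@JM*1e3).round(2))
E
python3 - <<'E'
from h import *
v=pickle.load(open("wv.pkl","rb"))
w=ray(v,un([(217,236),(420,218)],195,140),.048);e=ray(v,un([(312,110),(328,340),(487,100),(497,322)],195,140),.048)
d=w[0]-w[1];print("marked c",w.mean(0),"ang of long axis",np.arctan2(d[1],d[0]),"sep",np.hypot(*d),"midline c",e[:2].mean(0),"width",np.hypot(*(e[0]-e[1])),np.hypot(*(e[2]-e[3])),"halflen",np.hypot(*(e[2:].mean(0)-e[:2].mean(0))))
q=down(-1.842)
env.reach((.5069,.0073,.24),q);env.reach((.5069,.0073,.05),q);env.movel((.5069,.0073,-.002),.1,guard=8);st()
env.close_gripper(60);st()
env.movel((.5069,.0073,.03),.1);st()
E
```

```text
marked c [0.49089353 0.22337812] ang of long axis 1.7896640848233873 sep 0.03822819543268955 midline c [0.49083948 0.22302547] width 0.04488192046557406 0.04311643764756527 halflen 0.03227678298961522
t8.3 [ 0.5075  0.0072 -0.0013] [-0.4  0.1  0.1] gap 1.005 gf 0.0
t9.1 [ 0.5069  0.0073 -0.002 ] [-0.4 -0.7 -0.3] gap 0.002 gf 0.0
t9.5 [0.5068 0.0073 0.0299] [-0.1 -0.1 -1. ] gap 0.001 gf 0.0
```

```bash
python3 - <<'E'
from h import *
env.release();env.reach((.46,.0,.19),down(-1.842));env.hold(.2);f=snap("wrist","wb2");st()
print(f["mtx"]@0 if 0 else proj(f,[(.5069,.0073,.008)]))
E
```

```text
t11.3 [4.598e-01 1.000e-04 1.887e-01] [-0.6  0.3 -0. ] gap 1.004 gf 0.0
[[237.67225747 124.76462004]]
```

View pics/wb2.png

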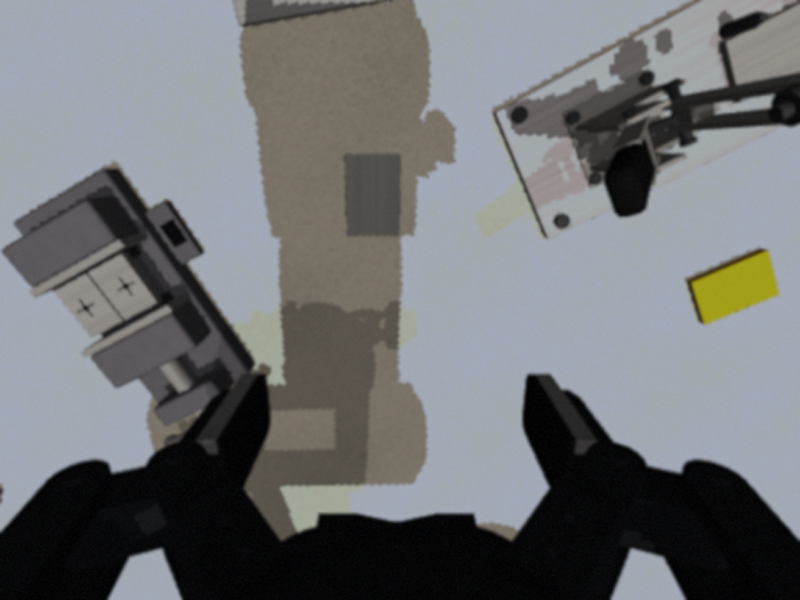

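The blank is still at (372,195), exactly where it was predicted, so the fingers closed above it. I'll probe the true tip height on the bare bench.

```bash
python3 - <<'E'
from h import *
q=down(-1.842)
env.close_gripper(30);env.reach((.42,.0,.03),q)
print(env.movel((.42,.0,-.006),.04,guard=5));s=st();env.hold(.1);st()
env.movel((.42,.0,.02),.1);env.release()
print(env.movel((.42,.0,-.016),.05,guard=5));st();env.hold(.1);st()
env.movel((.42,.0,.02),.1)
E
```

```text
False
t13.8 [ 0.4202 -0.     -0.0058] [ 0.2 -0.2  0.6] gap 0.005 gf 0.0
t13.9 [ 0.4202 -0.     -0.0058] [-0.5 -1.   0.4] gap 0.006 gf 0.0
False
t15.9 [ 0.4202 -0.     -0.0159] [0.  0.4 0.1] gap 0.994 gf 0.0
t16.0 [ 4.202e-01 -1.000e-04 -1.570e-02] [-0.   0.8  0.7] gap 1.000 gf 0.0
```

```bash
python3 - <<'E'
from h import *
print(env.movel((.42,.0,-.04),.04,guard=5));st();env.hold(.1);st()
env.movel((.42,.0,.02),.15);st()
E
```

```text
False
t18.2 [ 0.4201 -0.     -0.0398] [-0.4  0.8 -0.2] gap 0.997 gf 0.0
t18.3 [ 0.4201 -0.     -0.0399] [0.2 0.3 0.7] gap 1.000 gf 0.0
t18.8 [4.197e-01 1.000e-04 1.960e-02] [-0.   0.5  1.2] gap 0.998 gf 0.0
```

```bash
python3 - <<'E'
from h import *
d=pickle.load(open("f0.pkl","rb"));s=d["scene"]
print("blank->scene",proj(s,[(.5069,.0073,.008)])*1.5625,"seen ~ (385,358)")
print("tcp",proj(s,[(.1185,.5112,.192),(.1185,.5112,.232)])*1.5625,"fingers seen ~(433,155)")
env.reach((.42,0,.01),down(-1.842));env.hold(.2)
f=snap("scene","sc1");p=proj(f,[(.42,0,.01),(.42,0,.0),(.42,0,-.03)]);print(p)
x,y=(p[0]-[75,60]).astype(int);o=f["frame"][y:y+100,x:x+130,::-1].copy()
o=cv2.resize(o,None,fx=6,fy=6,interpolation=cv2.INTER_CUBIC)
for q in p: cv2.circle(o,tuple(((q-[x,y]+.5)*6).astype(int).tolist()),4,(0,0,255),1)
cv2.imwrite("pics/sc1c.png",o);st()
E
```

```text
blank->scene [[384.29629131 356.03059909]] seen ~ (385,358)
tcp [[432.57035249 177.20679162]
 [432.76005113 163.75039169]] fingers seen ~(433,155)
[[228.40581455 217.08702753]
 [228.56592088 219.46562868]
 [229.03938467 226.48115218]]
t19.3 [ 0.42 -0.    0.01] [-0.  -0.8  0.8] gap 1.000 gf 0.0
```

View pics/sc1c.png

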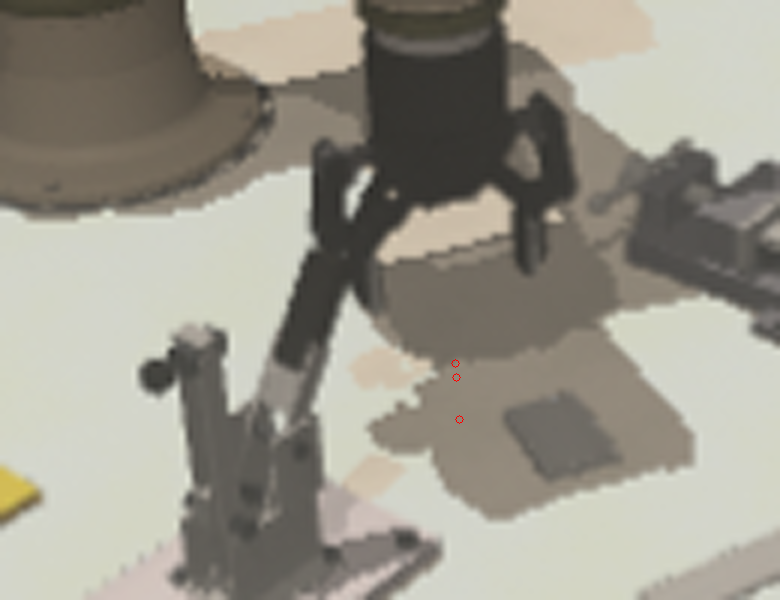

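The crop shows the real fingertips at about (370,305) and (530,268), while the nominal TCP projects to (455,363). So the true tips are about 45 mm above the reported TCP, which means the reported tool is too long. I'll probe by contact with the fingers shut.

```bash
python3 - <<'E'
from h import *
env.close_gripper(30)
env.movel((.42,.0,-.02),.12)
print(env.movel((.42,.0,-.08),.03,guard=4));s=st();env.hold(.1);st()
env.movel((.42,.0,.0),.2);f=snap("wrist","wshut")
print(s["joints"],s["ee_rot"])
E
```

```text
True
t21.4 [ 0.42    0.     -0.0388] [-1.3  0.5  8.6] gap -0.002 gf 4.6
t21.5 [ 0.42    0.     -0.0388] [-1.8  0.6  8. ] gap 0.001 gf 4.0
[-2.80512185e-01  4.57243374e-01  2.03313272e+00 -6.42572188e-05
  6.51568718e-01  1.56143517e+00] [ 9.90827146e-01 -1.35135247e-01 -1.77047843e-04 -6.15612690e-06]
```

```bash
cat >> h.py <<'E'
D=.0383   # reported TCP lies this far beyond the true shut tips; below z = true tip height
def rc(p,q): env.reach(np.r_[p[:2],p[2]-D],q)
def ml(p,v=.25,g=None): return env.movel(np.r_[p[:2],p[2]-D],v,guard=g)
def zt(): return monitor.sense()["position"][2]+D
E
python3 - <<'E'
from h import *
q=down(-1.842);b=(.5069,.0073)
env.release();rc((*b,.05),q);ml((*b,-.001),.12,6);st()
env.close_gripper(60);s=st()
if s["finger_gap"]<.3: raise SystemExit
ml((*b,.20));st()
n=jp(-.001,-.069,0)[:2]
rc((*n,.20),JQ);ml((*n,.05));s=st()
print("hit",ml((*n,.017),.06,5));st();print("z",zt())
env.release();ml((*n,.06),.25);st()
E
```

```text
t23.7 [ 0.5068  0.0072 -0.0389] [-0.6 -0.8 -0.3] gap 1.001 gf 0.0
t24.2 [ 0.5072  0.0072 -0.0384] [-3.2  0.   8.6] gap 0.491 gf 60.6
t25.1 [0.5061 0.0075 0.1603] [ 0.7 -0.4 -1.4] gap 0.492 gf 60.9
t27.1 [ 0.5263 -0.2969  0.0132] [ 1.3  0.5 -1.7] gap 0.484 gf 60.9
hit True
t27.6 [ 0.5251 -0.2966 -0.0183] [-2.1  1.1  7.1] gap 0.491 gf 61.9
z 0.0199708874672571
t28.4 [ 0.5259 -0.2974  0.0229] [-0.2 -0.1 -0.3] gap 0.998 gf 0.0
```

The plain blank is laid on the first, with contact at the expected height. Now the marked blank.

```bash
python3 - <<'E'
from h import *
q=down(1.79-np.pi);b=(.4908,.2232)
n=jp(-.001,-.069,0)[:2];ml((*n,.18),.3)
rc((*b,.11),q);ml((*b,.0385),.1,6);st()
env.close_gripper(50);s=st()
if s["finger_gap"]<.6: raise SystemExit
ml((*b,.12));st()
q2=down(JA-np.pi/2);c=(.49,.04)
rc((*c,.05),q2);env.hold(.1);st()
print("hit",ml((*c,-.006),.06,5));st();print(zt())
env.release();ml((*c,.07),.3);st()
E
```

```text
t31.7 [0.4913 0.2232 0.0007] [-0.1  0.6  0.3] gap 0.999 gf 0.0
t32.0 [0.4912 0.2232 0.0015] [-2.9 -2.  10.3] gap 0.719 gf 51.8
t32.5 [0.4907 0.2232 0.0819] [ 0.1 -0.1 -2.2] gap 0.711 gf 54.6
t33.4 [0.4903 0.0412 0.012 ] [ 0.1 -0.6 -2.5] gap 0.712 gf 54.6
hit True
t34.2 [ 0.4895  0.04   -0.0384] [-3.   0.2  8.5] gap 0.713 gf 56.9
-0.00012655339310188585
t35.0 [0.4905 0.04   0.0326] [ 0.2  0.4 -0.7] gap 0.998 gf 0.0
```

```bash
python3 - <<'E'
from h import *
c=(.49,.04)
rc((*c,.05),JQ);ml((*c,.0005),.1,6);st()
env.close_gripper(60);s=st()
if s["finger_gap"]<.3 or s["finger_gap"]>.6: raise SystemExit
ml((*c,.20),.3);st()
n=jp(-.001,-.0688,0)[:2]
rc((*n,.20),JQ);ml((*n,.058),.25)
f=snap("wrist","wpre")
print("hit",ml((*n,.025),.06,5));st();print("z",zt())
E
```

```text
t37.0 [ 0.4903  0.04   -0.0375] [ 0.2 -0.2 -0.2] gap 0.998 gf 0.0
t37.5 [ 0.4902  0.04   -0.037 ] [-2.  -0.2  8.8] gap 0.490 gf 59.7
t38.3 [0.4891 0.0401 0.1601] [-0.3 -0.7 -2. ] gap 0.488 gf 61.0
hit True
t40.9 [ 0.5251 -0.2965 -0.0089] [-1.6  1.6  7.2] gap 0.486 gf 62.0
z 0.029358112536887707
```

```bash
python3 - <<'E'
from h import *
square(.0150-D,3)
E
```

```text
t41.7 [ 0.5246 -0.2961 -0.0239] [-0.1  0.2 -0. ] gap 1.000 gf 0.0
t42.2 [ 0.5258 -0.2965 -0.0226] [4.1 1.8 4.1] gap 0.507 gf 42.8
x hit True
t42.5 [ 0.5257 -0.2965 -0.0226] [-2.2  0.1  4.1] gap 0.505 gf 42.9
 moved [ -0.54 -68.74]
y hit True
t42.9 [ 0.526  -0.2985 -0.0226] [-0.6  1.5  3.8] gap 0.506 gf 43.0
 moved [ -0.6  -70.83]
```

```bash
python3 - <<'E'
from h import *
env.release();env.close_gripper(80);st()
p=np.array(monitor.sense()["position"])
print("x hit",env.movel(p+np.r_[JM@[.006,0],0],.015,guard=25));s=st();p=np.array(s["position"]);print(((p[:2]-JT)@JM*1e3).round(2))
print("y hit",env.movel(p+np.r_[JM@[0,-.006],0],.015,guard=25));s=st();print(((s["position"][:2]-JT)@JM*1e3).round(2))
env.release();p=s["position"];n=p[:2]
env.movel([*n,.05],.3)
c=jp(.0,-.10,.05);env.movel(c,.3);env.hold(.15)
f=snap("wrist","wst");u=proj(f,np.array([jp(0,-.07,.036)]))[0];print(u);st()
x,y=(u-[65,50]).astype(int);y=max(y,0);o=f["frame"][y:y+100,x:x+130,::-1].astype(float)
cv2.imwrite("pics/wstc.png",cv2.resize(np.clip((o/255)**.6*280,0,255).astype(np.uint8),None,fx=6,fy=6,interpolation=cv2.INTER_CUBIC))
E
```

```text
t43.8 [ 0.5263 -0.2987 -0.0222] [-2.2  1.3  5.5] gap 0.495 gf 83.4
x hit True
t44.2 [ 0.5278 -0.2983 -0.0222] [-2.7  0.   4.6] gap 0.492 gf 83.4
[  1.22 -70.91]
y hit True
t44.5 [ 0.5276 -0.2979 -0.0221] [-2.   1.8  5.6] gap 0.497 gf 83.4
[  1.07 -70.56]
[252.16374405 240.91280825]
t45.9 [ 0.5322 -0.3262  0.0494] [-0.4 -0.6 -0.1] gap 1.005 gf 0.0
```

View pics/wstc.png

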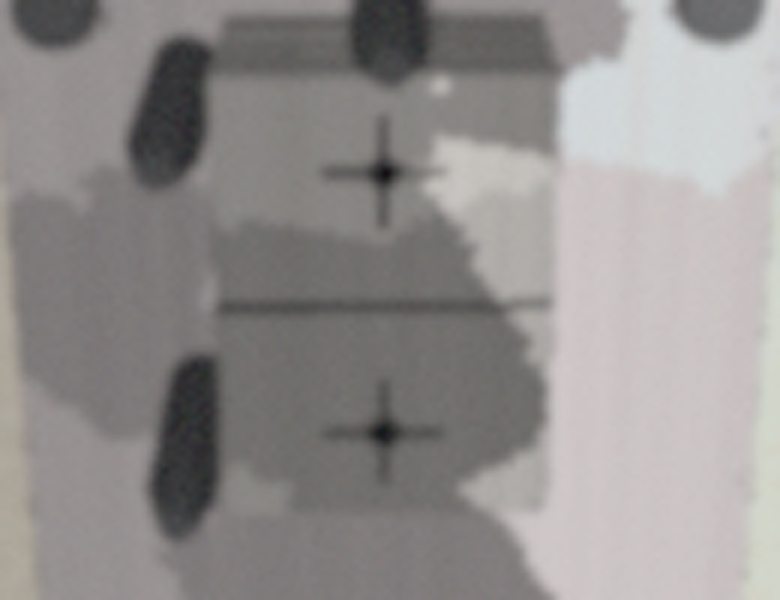

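The crop shows the marked blank on top, marks up, with centres at (383,172) and (383,432). Its left edge touches both side pins, the far end touches the end pin at (390,70), and the end faces line up. Now I'll press the handle along its arc.

```bash
python3 - <<'E'
from h import *
def tip(deg,lift=0):
    a=np.radians(deg);y=.0635+.070*np.cos(a)-.007*np.sin(a);z=.0846+.070*np.sin(a)+.007*np.cos(a)
    return jp(0,y-.011,z+lift)
ml(jp(0,-.10,.25),.35);env.close_gripper(40)
rc(tip(57,.08),JQ);ml(tip(57,.012),.2);st()
for d in (50,38,26,15,7,3):
    h=ml(tip(d),.08,35);s=st();print(d,h)
    if h: break
env.hold(.2);st()
E
```

```text
t48.5 [ 0.4961 -0.1471  0.1214] [ 0.1 -0.8  0.4] gap -0.002 gf 0.0
t48.9 [ 0.4945 -0.1389  0.1052] [-0.3 -0.3 -0.5] gap 0.004 gf 0.0
50 False
t49.2 [ 0.4919 -0.1277  0.0951] [-0.2 -0.7 -0.4] gap 0.001 gf 0.0
38 False
t49.5 [ 0.4914 -0.1226  0.0882] [ 0.2  0.2 -0.4] gap 0.001 gf 0.0
26 True
t49.6 [ 0.4919 -0.1235  0.0889] [-0.7 -1.1 -0.4] gap 0.003 gf 0.0
```

```bash
python3 - <<'E'
from h import *
f=snap("scene","sc2");s0=pickle.load(open("f0.pkl","rb"))["scene"]
def samp(f,deg):
    a=np.radians(deg);P=[jp(0,.0635+r*np.cos(a),.0846+r*np.sin(a)) for r in (.04,.05,.06,.07,.08,.09)]
    u=proj(f,P).round().astype(int);return f["frame"][u[:,1],u[:,0]].mean(1).round().astype(int),u[[0,-1]].tolist()
for d in (57,45,35,25,15,4): print(d,"before",samp(s0,d)[0],"now",*samp(f,d))
# clamp arm: open = upright; diff area
P=[jp(0,.025-r*np.sin(a),.06+r*np.cos(a)) for a in (0.,np.pi/2) for r in (.03,.06,.09)]
for fr in (s0,f):
    u=proj(fr,P).round().astype(int);print(u.tolist(),fr["frame"][u[:,1],u[:,0]].mean(1).round())
# coarse ASCII of dark pixels round the handle
u=proj(f,[jp(0,.1,.12)])[0].astype(int);g=f["frame"].mean(2)[u[1]-34:u[1]+40:2,u[0]-45:u[0]+45:1]
print(u);print("\n".join("".join("#" if v<50 else "+" if v<90 else "." if v<150 else " " for v in r) for r in g))
E
```

```text
57 before [67 67 66 67 66 66] now [158 193  86  82  79  55] [[202, 216], [207, 200]]
45 before [114  90  65  68 124 125] now [58 66 85 58 56 91] [[204, 217], [211, 202]]
35 before [ 90 116 203 203 202 203] now [ 63  57  56  58  55 148] [[205, 218], [214, 203]]
25 before [128 203 203 203 203 203] now [76 58 56 55 55 54] [[206, 219], [216, 206]]
15 before [203 203 203 203 203 203] now [105  98  60  57  61  71] [[207, 220], [218, 209]]
4 before [203 203 202 203 202 202] now [ 87 101 101 107 134 134] [[207, 222], [219, 214]]
[[188, 234], [187, 225], [185, 217], [181, 247], [173, 253], [165, 258]] [ 96.  94.  73. 192. 189. 191.]
[[188, 234], [187, 225], [185, 217], [181, 247], [173, 253], [165, 258]] [208. 209. 210.  92. 195.  86.]
[205 213]
...........................+++++++++#++++++++++++++++++++.................................
...........................+++++++++++++++++++++++++++++++................................
............................+++++++++++++++++++++++++++++.................................
..........................+++.++++++++++++++++++++++++++++.   .         ........
[... 2313 characters left out ...]
 .+.+++...+...+++++.         ................................. 
                        ...++++++..++.....++..    ..    ..................................
                       ...........+++......++.   .........................................
                ...............+.+++.....++++.  ..........................................
  ..++. .......................+++++...++++++...............++............................
 .++++++....................++...+++++..++++...............++++...........................
...................     ......+....++...+......+++........................................
............          ..............++....................................................
```

```bash
python3 - <<'E'
from h import *
def tip(deg,lift=0):
    a=np.radians(deg);y=.0635+.070*np.cos(a)-.007*np.sin(a);z=.0846+.070*np.sin(a)+.007*np.cos(a)
    return jp(0,y-.011,z+lift)
st()
for d in (28,24,20,16):
    h=ml(tip(d),.05,45);s=st();print(d,h,((s["position"][:2]-JT)@JM*1e3).round(1),s["joint_efforts"].round(1))
    if h: break
E
```

```text
t49.7 [ 0.4919 -0.1235  0.0889] [ 0.3  0.  -0.9] gap 0.001 gf 0.0
t50.0 [ 0.4904 -0.1202  0.0854] [ 0.4  0.3 -0.6] gap -0.001 gf 0.0
28 False [  0. 111.] [ -0.1 -41.3 -22.9  -0.1  -0.1   0. ]
t50.2 [ 0.4895 -0.1174  0.0808] [-0.3  0.2  0.2] gap 0.001 gf 0.0
24 False [ -0.2 114. ] [  0.  -41.2 -22.5  -0.   -0.    0. ]
t50.5 [ 0.4892 -0.1152  0.0764] [-0.1  0.4 -0.5] gap 0.000 gf 0.0
20 False [-1.000e-01  1.162e+02] [  0.  -41.1 -22.3  -0.   -0.    0. ]
t50.7 [ 0.4888 -0.1134  0.072 ] [-0.2  0.2  0.1] gap 0.002 gf 0.0
16 False [-1.00e-01  1.18e+02] [  0.2 -40.5 -21.6   0.   -0.    0. ]
```

```bash
python3 - <<'E'
from h import *
def tip(deg,lift=0):
    a=np.radians(deg);y=.0635+.070*np.cos(a)-.007*np.sin(a);z=.0846+.070*np.sin(a)+.007*np.cos(a)
    return jp(0,y-.011,z+lift)
for d in (11,7,4,2):
    h=ml(tip(d),.05,30);s=st();print(d,h)
    if h: break
p=np.array(s["position"]);env.movel(p+[0,0,.1],.3)
f=snap("scene","sc3");s0=pickle.load(open("f0.pkl","rb"))["scene"];g=f["frame"].mean(2)
for dg in (57,45,35,25,15,8,4,0):
    a=np.radians(dg);u=proj(f,[jp(0,.0635+r*np.cos(a),.0846+r*np.sin(a)) for r in (.04,.05,.06,.07,.08,.09)]).round().astype(int)
    print(dg,g[u[:,1],u[:,0]].round(),u[[0,-1]].tolist())
u=proj(f,[jp(0,.06,.1)])[0].astype(int);o=g[u[1]-44:u[1]+50:2,u[0]-55:u[0]+55]
print(u);print("\n".join("".join("#" if v<75 else "+" if v<100 else "." if v<150 else " " for v in r) for r in o))
E
```

```text
t51.0 [ 0.4885 -0.1115  0.0665] [-1.4 -0.2  2.8] gap -0.002 gf 1.5
11 False
t51.2 [ 0.4882 -0.1103  0.0616] [ 0.1  0.4 -0.3] gap 0.002 gf 0.0
7 False
t51.5 [ 0.4882 -0.1096  0.0581] [0.2 0.1 0.2] gap 0.001 gf 0.0
4 False
t51.7 [ 0.4884 -0.1097  0.0575] [-7.   0.1 19.1] gap -0.000 gf 9.3
2 False
57 [209. 209. 208. 207. 179. 191.] [[202, 216], [207, 200]]
45 [209. 210. 187. 108. 108. 108.] [[204, 217], [211, 202]]
35 [177. 207. 109. 109. 108. 108.] [[205, 218], [214, 203]]
25 [ 64. 169. 181. 109. 116. 136.] [[206, 219], [216, 206]]
15 [ 60.  59.  59.  58.  69. 136.] [[207, 220], [218, 209]]
8 [85. 60. 59. 59. 59. 57.] [[207, 221], [218, 212]]
4 [141.  65.  63.  59.  59.  58.] [[207, 222], [219, 214]]
0 [165.  82.  79.  59.  58.  58.] [[207, 223], [219, 215]]
[196 225]
..       ........................................+++#++.......++#++#####+.....................................
...      .....................................+++++++..........###+######.....................................
 .....    .................................+++++...............++#+#####+                   .........
[... 4177 characters left out ...]
      .....      .................................
                    ..++##..+++. ...... ...     ..             .....         .................................
                    .+#####+.  .... .+++     ..              .....           .................................
                     .+###+..... ...+++#   .              .....               ................................
                 .  .......++.....+++++#+.             .....                   ...............................
    .++.   ....    ...      ..+++++++++##           ......                       ........................     
   .+++.   .+++.      ......++++++.....+..        .....                            ...........
```

The handle stays down at 4° with the finger lifted, and the arm is level with its foot over the nest. As a last check I'll measure whether the punch marks are where they were before clamping.

```bash
python3 - <<'E'
from h import *
a=pickle.load(open("wst.pkl","rb"));st()
u0=np.array([252.16,240.91])-[65,50];x,y=u0.astype(int)
P=ray(a,un([(383,172),(383,432),(218,70),(552,70)],x,y),.036);print("jig mm before",((P-JT)@JM*1e3).round(1).tolist())
p=np.array(monitor.sense()["position"]);env.movel([p[0],p[1],.24],.35)
env.reach(jp(0,-.135,.13),JQ);env.hold(.2);f=snap("wrist","wend");g=cv2.GaussianBlur(f["frame"].mean(2),(0,0),.7)
for P1,n in zip(P,("far punch","near punch")):
    v=proj(f,[np.r_[P1,.036]])[0];c,r=v.round().astype(int);w=g[r-4:r+5,c-4:c+5];m=np.unravel_index(w.argmin(),w.shape)
    q=np.array([c-4+m[1],r-4+m[0]]);print(n,v.round(1),"dark at",q,w.min().round(),np.median(w),((ray(f,q,.036)-JT)@JM*1e3).round(1))
u=proj(f,[jp(0,-.07,.036)])[0].astype(int);o=g[u[1]-40:u[1]+36,u[0]-45:u[0]+45][::2]
print("\n".join("".join("#" if v<50 else "+" if v<80 else "-" if v<105 else "." if v<140 else " " for v in r) for r in o));st()
E
```

```text
t52.3 [ 0.4879 -0.1094  0.1567] [-0.7  0.1  0.1] gap 0.002 gf 0.0
jig mm before [[1.3, -89.4], [1.4, -51.3], [21.7, -103.3], [-19.6, -103.2]]
far punch [252.4 217.2] dark at [252 217] 17.0 46.27259218044989 [[  1.8 -89.7]]
near punch [252.4 248.7] dark at [253 246] 3.0 11.5763935522933 [[  0.7 -54.7]]
-+++####+++---------------------....----++######+-.                             .--+++++-.
++########++---------------------....---++#######+.                            .-+##+++++-
+##########++------------------+-------++#########+-......                     .++#+++++++
+##########++-----------++++++++++++++++############++++++++----.              .-++++++++-
+++######+++-----++++++++++###################################++-.              ..--+++--.
---+++++++------++##################################++++######++-..                .....  
---------------++#########++++######++++###+++++++++++++++++++++-..                       
---------------++########++++++++++++++++++----...........------...                       
--------------++#########++++++++++++++++++--......................  
[... 2027 characters left out ...]
------------++########################################################+-..        .....
---------------++#########################################################-..        .....
---------------++#########################################################+-..       .....
---------------+###########################################################-..       .....
--------------++#######################++#########+++++####################+...      .....
------------+++###################################++########################+-..     .....
-----------++#################################################################+...   .....
t54.0 [ 0.5399 -0.3606  0.1308] [-0.2  0.5  0. ] gap -0.000 gf 0.0
```

```bash
python3 -c "
from h import *
print(job.hand_in());st()"
```

```text
the job is handed in; nothing more can be done
None
the job is handed in; nothing more can be done
```

I stacked all three blanks against the locating pins with the marks up, snapped the clamp shut over them, and handed the job in at about 54 s; after clamping I could check only the far punch mark, which was where it had been.

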